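Set the iris of a viewing lamp and load a specimen jar

TASK

Get the viewing lamp ready and put the specimen on it: lift the dust cap off the lamp and leave it lying flat, knob up, in the shallow tray; then turn the slim iris ring until its lever lies right over the long index bar that runs out from the barrel on the lamp's base, without touching the fixed rings above and below it. Then put the squat glass specimen jar down gently, upright and centred on the lamp's top glass, let go, and leave the tall white bottle and the amber bottle where they are.

Things in the scene. Friction and masses are not known exactly. Their poses are not given: they have to be found in the camera images.
- lamp: viewing lamp, fixed to the bench: white base 150 x 175 mm, top face at height 40 mm, with an upright barrel of stacked rings. Origin on the barrel's axis at bench level; z up. The base spans -75..+75 mm along its x and -75..+100 mm along its y. The index bar (6 mm wide, 5 mm high, the only long bar on the base; the ticks beside it are short) runs outwards from the barrel along the lamp's +x axis
- lower_collar: lower fixed ring of the barrel, 54 mm diameter, height 40 to 74 mm above the bench; bare metal, may not be touched by the robot. Origin at its underside
- iris (a joint): angle of the iris ring, rad, about the vertical barrel axis, positive anticlockwise from above. 0 = lever exactly over the index bar; it starts 0.6 to 1.25 away on the positive side; stops at -0.4 and 1.6. Stays where it is left (friction about 0.06 N m, no spring)
- iris_ring (a point): centre of the slim black knurled iris ring, half-way up it, on the barrel axis 81 mm above the bench. Ring: 64 mm diameter, 13 mm thick (height 74.5 to 87.5 mm), so it stands 5 mm proud of the fixed rings all round. Turns with the ring: its x axis points along the lever
- lever_tip (a point): outer end of the ring's lever, 50 mm from the barrel axis, 81 mm above the bench; the lever is a straight radial bar 6 mm wide and 9 mm high that stands out 18 mm from the ring
- index_end (a point): outer end of the index bar, on its top, 72 mm from the barrel axis and 45 mm above the bench
- upper_collar: upper fixed ring of the barrel, 54 mm diameter, height 88 to 110 mm above the bench; bare metal, may not be touched by the robot (cap and jar may rest on it). Origin at its underside
- lamp_glass (a point): centre of the lamp's flat round top glass, the top of the upper fixed ring (54 mm across), on the barrel axis, 110 mm above the bench
- cap_knob (a point): middle of the knob of the grey dust cap. Knob: upright cylinder 24 mm diameter, 30 mm high. It stands on a disc 65 mm diameter whose top is 15 mm below this point; a skirt (inside diameter 59 mm) reaches down to 32 mm below this point. Starts loosely over the lamp's top: the top glass carries the disc's underside and the skirt hangs 12 mm down round the upper fixed ring. 60 g
- tray: shallow open white tray, fixed, 140 x 140 mm outside, walls 4 mm thick and 25 mm high, inner floor about 4 mm above the bench, otherwise empty. Origin at the centre of its underside; sides along its x and y. Left or right of the lamp
- jar_mid (a point): centre of the squat closed glass specimen jar, half-way up: 48 mm diameter, 60 mm tall, upright, standing on the bench left or right of the lamp; 85 to 170 g. z axis up
- jar: the same jar, origin at the centre of its underside
- bottle: tall white bottle, 60 mm diameter, 150 mm tall, beyond the lamp on its right seen from the robot, origin at its underside; to be left alone
- amber: amber bottle, 68 mm diameter, 130 mm tall, beyond the lamp on its left seen from the robot, origin at its underside; to be left alone
Not all that is in view belongs to the job. Of the things like the tray, leave any that is turquoise; of the rest the smaller one is meant. Leave any green look-alike of the part that bears cap_knob alone.

How it is judged:
By the outcome, as a careful person would: the job done as asked, in the order asked, and still so for the second after the job is handed in, with the robot touching nothing.
It also fails if it takes over 59 s, if anything falls off the work surface, if the arm or the gripper's body presses on something with over 40 N, if the wrist force passes 120 N, or if a joint passes its speed limit or range.

ROBOT

A 7-joint arm with a two-finger parallel gripper is mounted at the origin on the work surface. World frame = base frame: x ahead of the robot, y to its left, z up, the work surface at z = 0. Lengths are in mm, angles in rad, forces in N, time in s.
With the tool pointing down it reaches from about 350 to 775 mm from the base axis. Payload 3.1 kg.
Tool frame: the origin (TCP) lies on the centre line of the jaws, within the pads' length; the fingertips stand 14 mm ahead of it and the grasp point (between the pads) lies 5 mm behind it (arm.nose_length is the distance from the TCP to the fingertips, in mm); z points along the fingers, y is the line along which they close (so a half turn about z gives the same grasp; the last joint's range is limited). The gripper opens to 85 mm and grips with 20 to 120 N. Pads are 22 mm wide; open, the fingers measure 114 mm over their backs; the gripper's body (76 mm by 85 mm) begins 54 mm behind the grasp point. The pads swing forward as they close: fully open they stand 13 mm farther back than shut.
Start: joints at [1.235, 0.311, 0.014, 1.512, -0.004, 1.319, -0.027], TCP at [159.308, -526.439, 245.304] pointing down, gripper open.
Joint ranges: [-2.7, 2.7], [-0.3, 1.91], [-1.27, 1.3], [0.12, 2.57], [-1.44, 4.58], [0.2, 2.03], [-3.05, 3.05]. Speed limits (rad/s): [2.79, 2.79, 3.14, 3.14, 3.14, 3.14, 3.14].

INTERFACE

Orientations are given as a rotation vector (axis times angle).
In Python, from cell import arm, ik, imaging, job, models gives the robot as it stands. Calls block until the motion is done:
- arm.reach(position, orientation): joint-space move of the TCP to a pose.
- arm.move_linear(position, frame=None, vel=150, f_stop=None): straight line of the TCP; frame=None keeps the orientation; vel is the mean speed in mm/s. With f_stop (N) it stops when the force on the tool has changed by that much, and returns True; else False.
- arm.goto_joints(angles): joint-space move.
- arm.gripper_to(opening): finger opening in mm; the grip force is fixed at half the most; returns when the fingers have stopped.
- arm.dwell(seconds).
- ik(position, orientation): joint angles nearest the present ones, or None.
- arm.observe(): the state.
- imaging.grab_frame(name): name is "scene" or "top" or "wrist"; returns the picture (400x640x3 uint8, blue, green, red); there is no depth.
- imaging.calibration(name): a dict with "fx", "fy", "cx", "cy" (pixels), "k1" (the pictures are not rectified: a ray, as slopes to the right and down, at radius r is drawn at 1 + k1 r^2 times it, then the intrinsics apply), "R" (3x3) and "t" (3): a world point X has camera coordinates R X + t. Camera axes: x right, y down, z forward; pixel columns grow to the right and rows downward; lengths in mm; the calibration is good to about 2 mm. A picture is of the moment at which its call begins: read the wrist's pose just before it. calibration takes no time and is no camera call; for the wrist camera it gives the pose at the moment of the call.
A pose or a line that the arm cannot do raises arm.Unreachable and nothing moves.
- job.close_job(): hands the job in; it is judged then, once.
Trained networks look in the newest picture that a camera, given by its name, has taken for a name from the list of things; names that differ only in an ending like _2 or _b are one class to them, and where a whole thing is asked for, a point or a joint stands for the part that bears it (a point fixed in the world has none). Each returns a list of dicts, best first, with "confidence" (0 to 1); they miss things now and then, are a little off and sometimes report something else, mostly with a low value. They report only what shows in the picture. A call takes as long as a camera call. They do not tell look-alikes from the thing itself.
- models.recognise(target, camera): "position" ([x, y, z] in mm, in world coordinates, good to about 4 mm: the middle of the surface that is visible of it).
- models.pinpoint(target, camera): "position" ([x, y, z] in mm, in world coordinates, good to about 4 mm: a listed point, or the origin of a listed thing).
The state is a dict: "t": time; "joints": joint angles; "joint_velocities": joint speeds; "joint_torque": joint torques, N m; "eef_pos": TCP position; "eef_rot": TCP orientation; "ft_force": force on the tool from outside, world axes, zero at the start; "moment": the same for the moment, N m; "grip_width": finger opening in mm; "finger_force": force on a finger pad.
Only numpy, scipy, OpenCV 4.12 (cv2) and the standard library are available. Lean on these libraries where they do the work, as an engineer would, in place of code of your own. Each camera call takes 0.05 s, during which the arm holds its last target. There are 200 camera calls.

## Working session

There is one attempt and no reset: what is moved stays moved. The work goes in short steps, each a Python script; the robot and the scene stay as the last script left them, time stands still between calls to the robot, and variables do not carry over. Pictures are saved under pics/ and viewed, at most 10 in all, crops included, and the job is handed in when it is done.

```bash
ls; mkdir -p pics; cat > h.py <<'E'
import numpy as np, cv2
from cell import arm, ik, imaging, job, models
def proj(X,name):
    c=imaging.calibration(name);p=np.array(c["R"])@np.array(X,float)+np.array(c["t"]).ravel()
    s=p[:2]/p[2];s=s*(1+c["k1"]*(s@s));return np.array([c["fx"]*s[0]+c["cx"],c["fy"]*s[1]+c["cy"]])
def unproj(u,v,z,name):
    c=imaging.calibration(name);K=np.array([[c["fx"],0,c["cx"]],[0,c["fy"],c["cy"]],[0,0,1.]])
    s=cv2.undistortPoints(np.array([[[u,v]]],float),K,np.array([c["k1"],0,0,0.]))[0,0]
    R=np.array(c["R"]);t=np.array(c["t"]).ravel();o=-R.T@t;d=R.T@np.array([s[0],s[1],1]);return o+d*(z-o[2])/d[2]
E
python3 - <<'E'
from h import *
for n in("scene","top"):
    im=imaging.grab_frame(n);cv2.imwrite(f"pics/{n}0.png",im)
    for t in ["lamp","iris_ring","lever_tip","index_end","lamp_glass","cap_knob","tray","jar","bottle","amber"]:
        for d in models.pinpoint(t,n)[:4]:
            print(n,t,np.round(d["position"]).astype(int),round(d["confidence"],2),np.round(proj(d["position"],n)).astype(int))
print(arm.observe()["t"],arm.observe()["eef_rot"])
E
```

```text
pics
scene iris_ring [598 -20  86] 0.66 [267 227]
scene iris_ring [622  24  81] 0.35 [272 241]
scene iris_ring [595 -22  90] 0.17 [268 225]
scene lever_tip [622  21  83] 0.49 [271 240]
scene lever_tip [597 -22  40] 0.27 [269 241]
scene index_end [662   5  46] 0.87 [255 258]
scene index_end [ 518 -322    1] 0.28 [225 196]
scene lamp_glass [598 -20 112] 0.74 [266 218]
scene cap_knob [602 -25 133] 0.95 [263 211]
scene cap_knob [ 501 -189   30] 0.77 [256 202]
scene cap_knob [ 517 -322   28] 0.65 [224 188]
scene cap_knob [666   7  42] 0.54 [255 260]
scene tray [443 335  -1] 0.82 [426 291]
scene tray [359  95   1] 0.74 [364 228]
scene tray [180 301   2] 0.57 [464 228]
scene tray [601 -19   1] 0.48 [270 254]
scene jar [ 518 -324    0] 0.6 [225 196]
scene bottle [ 706 -252    0] 0.9 [184 234]
scene amber [723 255   1] 0.98 [317 350]
top lamp [601 -20   3] 0.84 [327 153]
top iris_ring [598 -21  80] 0.52 [328 148]
top index_end [668   4  44] 0.86 [319 129]
top lamp_glass [596 -17 108] 0.86 [326 147]
top cap_knob [597 -22 132] 0.87 [328 145]
top cap_knob [ 505 -187   33] 0.63 [379 180]
top tray [363  97  -2] 0.73 [290 225]
top tray [177 302  -2] 0.6 [226 283]
top tray [442 343   3] 0.58 [215 200]
top jar [ 520 -322   -1] 0.59 [418 178]
top bottle [ 707 -258   -4] 0.92 [398 122]
top amber [718 255   0] 0.74 [244 118]
1.1 [3.10764681e+00 4.59867423e-01 3.04503972e-06]
```

```bash
python3 -c "
import cv2,numpy as np
a=cv2.imread('pics/scene0.png');b=cv2.imread('pics/top0.png')
cv2.imwrite('pics/both0.png',cv2.resize(np.vstack([a,b]),(480,600),interpolation=cv2.INTER_AREA))"
```

```text
(no output)
```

View pics/top0.png

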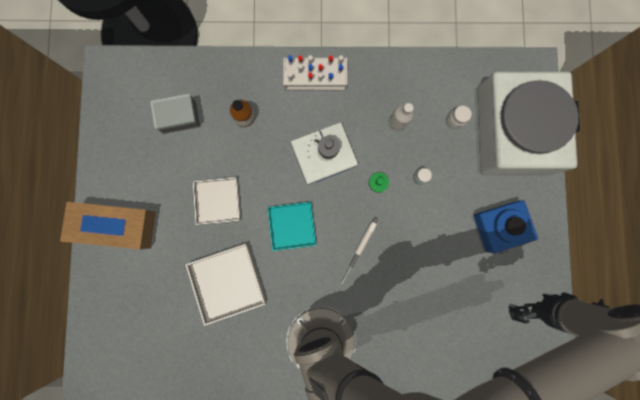

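View pics/scene0.png

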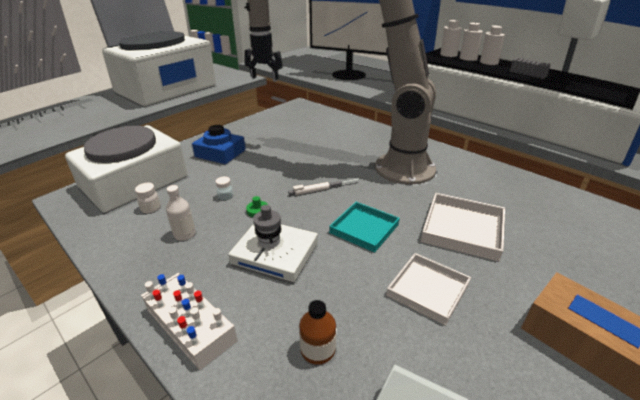

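Candidates:
- **Cap knob:** the grey cap on the lamp at top (328,146), or the green look-alike at (379,182). I choose the grey one.
- **Tray:** white small (217,200), white large (227,283) or turquoise (292,225). I choose the small white one.
- **Jar:** small glass (424,175), or the container at (460,115). I choose (424,175); the white bottle is at (402,116) and the amber one at (240,112).

One close crop to check these.

```bash
python3 -c "
import cv2,numpy as np
a=cv2.imread('pics/scene0.png');b=cv2.imread('pics/top0.png')
A=cv2.resize(a[165:285,130:330],(800,480)[:2],interpolation=cv2.INTER_CUBIC)
A=cv2.resize(A,(500,300));B=cv2.resize(b[95:215,280:480],(500,300),interpolation=cv2.INTER_CUBIC)
cv2.imwrite('pics/crop1.png',np.vstack([A,B]))"
```

```text
(no output)
```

View pics/crop1.png

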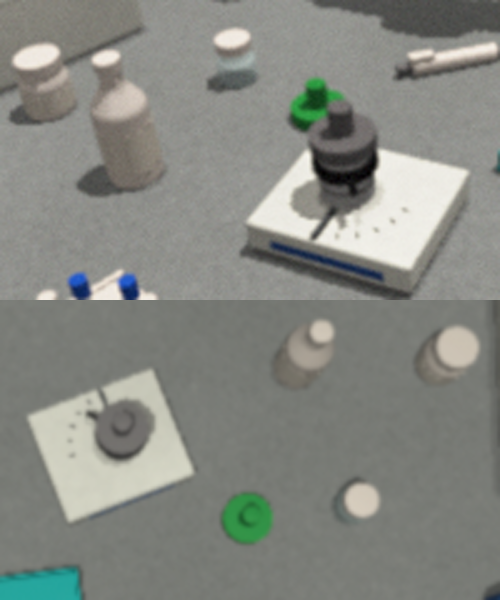

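The crop confirms it: the jar is clear glass with a white lid (crop 360,500, which is top 424,175), and the grey cap is on the lamp. The lever tip is at about top (317,140) and the index end at (320,131). Next I move above the lamp and look with the wrist camera.

```bash
cat >> h.py <<'E'
from scipy.spatial.transform import Rotation as Ro
def down(psi): return (Ro.from_euler('z',psi)*Ro.from_euler('x',np.pi)).as_rotvec()
def st():
    o=arm.observe();print("t",round(o["t"],2),"p",np.round(o["eef_pos"],1),"F",np.round(o["ft_force"],1),"w",round(o["grip_width"],1),"ff",np.round(o["finger_force"],1),"q",np.round(o["joints"],2));return o
def look(n,ts,k=3):
    r={}
    for t in ts:
        for d in models.pinpoint(t,n)[:k]:
            r.setdefault(t,[]).append(np.array(d["position"]));print(n,t,np.round(d["position"],1),round(d["confidence"],2),np.round(proj(d["position"],n)).astype(int))
    return r
E
python3 - <<'E'
from h import *
print("tip",unproj(316.8,140.2,81,"top"),"idx",unproj(320,131,45,"top"))
for psi in(-.6,-.3,0,.3,.6,1.57,-1.57):
    q=ik([560,-20,300],down(psi));print(psi,None if q is None else np.round(q,2))
arm.reach([540,-20,300],down(0)); st()
c=imaging.calibration("wrist");print("cam",-np.array(c["R"]).T@np.array(c["t"]).ravel(),np.array(c["R"])[2])
im=imaging.grab_frame("wrist");cv2.imwrite("pics/w1.png",im)
look("wrist",["lamp","lamp_glass","cap_knob","iris_ring","lever_tip","index_end"],2)
E
```

```text
tip [622.98886878  12.51747116  81.        ] idx [661.99692889   2.17233927  45.        ]
-0.6 [ 0.39  0.36 -0.55  1.36  0.18  1.47 -2.31]
-0.3 [ 0.41  0.36 -0.57  1.36  0.19  1.47 -2.02]
0 [ 0.43  0.37 -0.6   1.36  0.2   1.48 -1.73]
0.3 [ 0.46  0.38 -0.65  1.36  0.23  1.48 -1.45]
0.6 [ 0.47  0.38 -0.67  1.36  0.24  1.48 -1.15]
1.57 [ 0.54  0.41 -0.78  1.36  0.28  1.49 -0.22]
-1.57 [-0.73  0.48  1.13  1.41 -0.43  1.52 -2.77]
t 3.37 p [540.  -21.5 299.8] F [-0.5  0.2  0.1] w 85.6 ff 0.0 q [ 0.46  0.33 -0.61  1.42  0.19  1.46 -1.72]
cam [619.18743627 -21.71784485 428.36967224] [-3.07703076e-01 -1.16345688e-04 -9.51482424e-01]
wrist cap_knob [ 501.9 -184.6   33.8] 0.9 [459 188]
wrist cap_knob [600.7 -17.9 128.1] 0.62 [317 107]
wrist lever_tip [627.7  21.1  79.3] 0.51 [276  74]
wrist index_end [663.5   7.8  43.8] 0.85 [292  37]
```

View pics/w1.png

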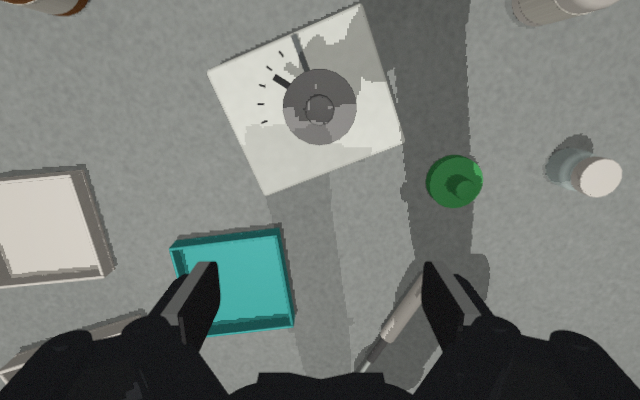

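The wrist view shows disc centre (320,106), index end about (296,36), lever tip about (275,77), and base corners (209,72), (361,3), (402,141), (268,195). I fit the lamp pose from the corners.

```bash
python3 - <<'E'
from h import *
from scipy.optimize import least_squares
px=np.array([[209,72],[361,3],[402,141],[268,195]]);L=np.array([[75,100],[75,-75],[-75,-75],[-75,100]])
W=np.array([unproj(u,v,40,"wrist")[:2] for u,v in px])
f=lambda p:(p[:2]+L@np.array([[np.cos(p[2]),np.sin(p[2])],[-np.sin(p[2]),np.cos(p[2])]])-W).ravel()
s=least_squares(f,[598,-20,.35]);print(s.x,f(s.x).round(1))
for n,u,v,z in[("disc",320,106,115),("knobtop",320,108,145),("idx",296,36,45),("tip",275,77,81)]:
    p=unproj(u,v,z,"wrist");d=p[:2]-s.x[:2];print(n,p.round(1),"ang",np.arctan2(d[1],d[0]),np.hypot(*d))
im=cv2.imread("pics/top0.png");
m=cv2.inRange(im,(170,170,170),(255,255,255))[170:232,185:250];
c=max(cv2.findContours(m,0,1)[0],key=cv2.contourArea);r=cv2.minAreaRect(c);print(r,unproj(r[0][0]+185,r[0][1]+170,10,"top"))
E
```

```text
[ 5.99661940e+02 -2.03325118e+01  3.83022381e-01] [ 1.2  4.5  2.7 -1.4 -0.8 -6.7 -3.1  3.6]
disc [601.  -20.1 115. ] ang 0.16639381609891069 1.341201839539543
knobtop [601.2 -20.1 145. ] ang 0.12270890977829463 1.5473306311017316
idx [664.6   4.   45. ] ang 0.35873021905258534 69.32644235125838
tip [625.3  22.3  81. ] ang 1.0288221538132318 49.71677208887682
((32.305877685546875, 30.476470947265625), (38.88512420654297, 39.49869918823242), 85.60128784179688) [441.29813257 332.48366029  10.        ]
```

```bash
python3 - <<'E'
from h import *
x,y=600.8,-20.2
arm.reach([x,y,200],down(0))
print(arm.move_linear([x,y,135],vel=100,f_stop=8)); st()
arm.gripper_to(10); st()
arm.move_linear([x,y,215],vel=120); st()
cv2.imwrite("pics/s2.png",imaging.grab_frame("scene"))
E
```

```text
False
t 5.06 p [601.5 -20.1 136. ] F [-1.3  0.2 -0.6] w 85.4 ff 0.0 q [ 0.38  0.56 -0.57  1.51  0.31  1.17 -1.81]
t 5.66 p [601.2 -20.1 135.4] F [-0.  -0.4  1.9] w 22.1 ff 59.0 q [ 0.38  0.56 -0.57  1.51  0.31  1.17 -1.81]
t 6.47 p [600.1 -20.4 214. ] F [-0.3  0.4 -1.3] w 22.0 ff 58.9 q [ 0.39  0.5  -0.59  1.4   0.27  1.33 -1.77]
```

```bash
python3 - <<'E'
from h import *
x,y=442,336
arm.reach([x,y,160],down(0))
im=imaging.grab_frame("top");look("top",["tray","cap_knob"])
arm.move_linear([x,y,60],vel=120)
print(arm.move_linear([x,y,38],vel=30,f_stop=4)); st()
arm.gripper_to(45); st()
arm.move_linear([x,y,150],vel=150)
# to lever: view first
th=1.03;cx,cy=600.5,-20.3
r=70
arm.reach([cx-60*np.cos(.7),cy-60*np.sin(.7),230],down(.7)); st()
cv2.imwrite("pics/w3.png",imaging.grab_frame("wrist"));look("wrist",["lamp_glass","lever_tip","index_end","iris_ring"],2)
cv2.imwrite("pics/t3.png",imaging.grab_frame("top")[100:300,170:440])
np.save("c3.npy",imaging.calibration("wrist"),allow_pickle=True)
E
```

```text
top tray [ 4.409e+02  3.386e+02 -3.000e-01] 0.66 [216 201]
top tray [361.3  96.5  -0.4] 0.62 [291 226]
top cap_knob [ 503.  -186.1   31.4] 0.62 [379 181]
top cap_knob [626.8  21.8  81.9] 0.33 [314 139]
True
t 9.73 p [441.8 335.7  41.4] F [-0.8  0.3  3.7] w 21.9 ff 59.4 q [-0.2   0.62 -0.67  1.73  0.46  0.95 -2.63]
t 10.08 p [441.2 334.9  40.4] F [ 0.1  0.2 -0.5] w 45.3 ff 0.0 q [-0.2   0.62 -0.67  1.73  0.46  0.95 -2.63]
t 12.5 p [554.4 -57.3 229.6] F [0.5 0.  0.5] w 44.8 ff 0.0 q [ 0.66  0.46 -0.84  1.49  0.34  1.35 -1.08]
wrist lamp_glass [602.1 -26.9 109. ] 0.58 [331 119]
wrist lever_tip [630.   19.3  81.1] 0.77 [307  43]
wrist index_end [665.8   5.3  45.5] 0.94 [350  23]
```

View pics/w3.png

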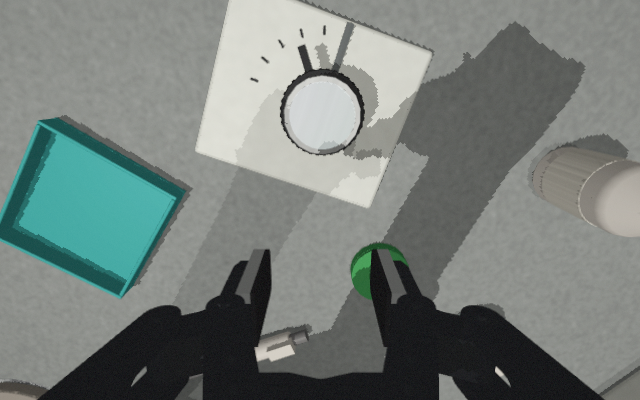

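View pics/t3.png

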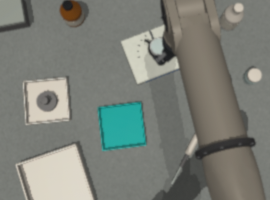

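The cap lies in the tray. Glass centre is about (323,115), lever tip (302,46), index end (350,23) with its bar reaching in to about (336,72).

```bash
python3 - <<'E'
from h import *
g=unproj(323,115,110,"wrist");print("glass",g)
im=cv2.imread("pics/w3.png")
for n,a,z in[("idx",(350,23),45),("idxin",(337,69),45),("tip",(302,46),85.5),("lev in",(309,68),85.5)]:
    p=unproj(*a,z,"wrist");d=(p-g)[:2];print(n,p.round(1),np.arctan2(d[1],d[0]).round(3),np.hypot(*d).round(1))
a=unproj(350,23,45,"wrist")-unproj(337,69,45,"wrist");print(np.arctan2(a[1],a[0]))
a=unproj(195,152,40,"wrist");b=unproj(370,208,40,"wrist");c=unproj(432,52,40,"wrist")
print("base edges",np.arctan2(*(a-b)[:2][::-1])-np.pi/2,np.arctan2(*(c-b)[:2][::-1]),np.hypot(*(a-b)[:2]),np.hypot(*(c-b)[:2]))
E
```

```text
glass [600.74678544 -21.97503956 110.        ]
idx [666.3   4.5  45. ] 0.384 70.7
idxin [633.3 -10.3  45. ] 0.344 34.6
tip [626.4  19.4  85.5] 1.017 48.7
lev in [618.2   6.2  85.5] 1.015 33.2
0.4222423742726672
base edges 0.37950066139992433 0.3849232405220323 172.3657774431541 146.83842641373437
```

```bash
python3 - <<'E'
from h import *
C=np.array([600.7,-21.2]);P=lambda a,z,r=46.5:[*(C+r*np.array([np.cos(a),np.sin(a)])),z]
a=1.02
arm.gripper_to(36)
arm.reach(P(a,150),down(a))
print(arm.move_linear(P(a,79),vel=100,f_stop=6)); st()
arm.gripper_to(3); o=st(); p=np.array(o["eef_pos"])[:2]-C;print(np.arctan2(p[1],p[0]),np.hypot(*p))
for b in np.linspace(a,.38,6)[1:]:
    try: s=arm.move_linear(P(b,79),down(b),vel=60,f_stop=25)
    except Exception as e: print(e);break
    o=st()
    if s: print("stop",b);break
p=np.array(o["eef_pos"])[:2]-C;print(np.arctan2(p[1],p[0]),np.hypot(*p),o["moment"])
cv2.imwrite("pics/w4.png",imaging.grab_frame("wrist"))
E
```

```text
False
t 14.51 p [625.6  18.6  79.8] F [ 0.5 -0.7  0.4] w 35.9 ff 0.0 q [ 0.44  0.74 -0.81  1.49  0.56  1.16 -1.02]
t 14.91 p [625.1  19.1  79.8] F [-1.   1.7  3.1] w 3.9 ff 57.1 q [ 0.44  0.74 -0.81  1.49  0.56  1.16 -1.02]
1.0264792203314181 47.07326459050074
t 15.18 p [630.   15.3  79.7] F [-2.1  0.9  4.7] w 4.1 ff 57.3 q [ 0.43  0.74 -0.78  1.47  0.54  1.16 -1.12]
t 15.46 p [634.4  11.1  79.7] F [-1.9  0.2  5.2] w 4.3 ff 57.3 q [ 0.42  0.74 -0.75  1.46  0.53  1.15 -1.22]
t 15.73 p [638.2   6.4  79.7] F [-3.1 -0.1  5.9] w 3.8 ff 57.3 q [ 0.4   0.73 -0.72  1.45  0.51  1.15 -1.33]
t 16.01 p [641.3   1.3  79.7] F [-2.1 -0.3  5. ] w 4.1 ff 57.4 q [ 0.39  0.73 -0.69  1.44  0.48  1.15 -1.43]
t 16.28 p [643.7  -4.2  79.7] F [-2.6  0.7  6.1] w 3.8 ff 57.4 q [ 0.38  0.72 -0.66  1.43  0.46  1.15 -1.54]
0.3765696545696315 46.222951283570595 [-0.02693217  0.58888636 -0.09174407]
```

View pics/w4.png

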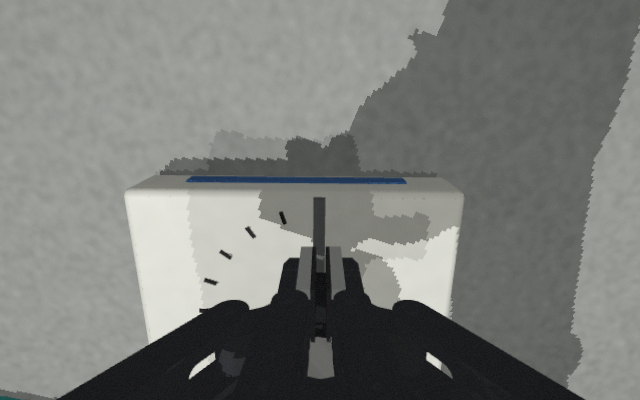

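The index bar (column 319) lines up with the gripped lever (column 321). I release, lift straight up and check the alignment from a clear view.

```bash
python3 - <<'E'
from h import *
C=np.array([600.7,-21.2]);u=np.array([np.cos(.38),np.sin(.38)])
arm.gripper_to(30); st()
arm.move_linear([*(C+46.5*u),170],vel=150)
arm.reach([*(C-40*u),220],down(.38)); st()
cv2.imwrite("pics/w5.png",imaging.grab_frame("wrist")[0:200,200:460].repeat(3,0).repeat(3,1))
look("wrist",["lamp_glass","lever_tip","index_end"],1)
arm.gripper_to(85)
arm.reach([440,-322,200],down(0)); st()
cv2.imwrite("pics/w6.png",imaging.grab_frame("wrist"));look("wrist",["jar","jar_mid"],2)
E
```

```text
t 16.7 p [643.8  -4.2  78.5] F [ 0.4  0.4 -0.1] w 30.1 ff 0.0 q [ 0.38  0.73 -0.66  1.43  0.46  1.14 -1.54]
t 17.94 p [562.9 -36.7 219.4] F [-0.1 -0.1 -1. ] w 30.1 ff 0.0 q [ 0.56  0.46 -0.76  1.49  0.32  1.32 -1.41]
wrist lamp_glass [599.  -27.3 108. ] 0.73 [328 149]
wrist lever_tip [650.4  -5.5  78.6] 0.67 [326  65]
wrist index_end [667.8   9.   48.4] 0.69 [317  38]
t 19.92 p [ 441.5 -319.9  200.4] F [-0.  -0.4 -0.1] w 84.8 ff 0.0 q [ 1.08  0.4  -0.66  1.58  0.26  1.25 -1.19]
wrist jar [ 521.2 -327.6    2.6] 0.56 [330  84]
wrist jar [ 517.4 -322.8   32. ] 0.32 [325  89]
wrist jar_mid [ 520.7 -320.2   29.6] 0.92 [321  84]
```

View pics/w5.png

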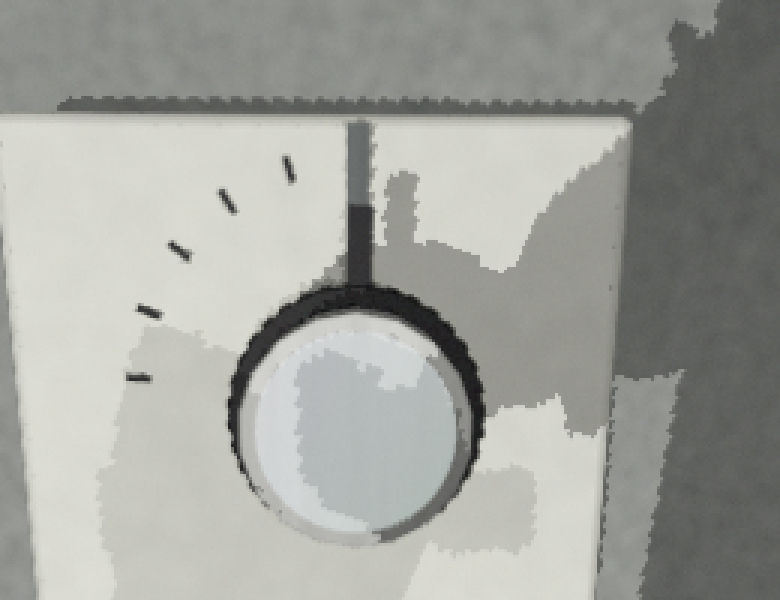

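View pics/w6.png

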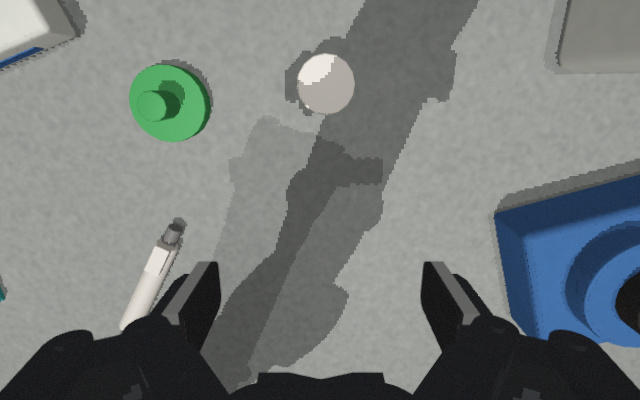

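Lever (crop column 359) lies right over the index bar (359). The jar lid centre is at (326,84). Now I pick up the jar.

```bash
python3 - <<'E'
from h import *
j=unproj(326,84,60,"wrist");print(j)
x,y=j[:2]
arm.reach([x,y,140],down(0))
print(arm.move_linear([x,y,33],vel=100,f_stop=6)); st()
arm.gripper_to(35); o=st(); np.save("grasp.npy",np.r_[j,o["eef_pos"]])
arm.move_linear([x,y,200],vel=120); st()
im=imaging.grab_frame("wrist");cv2.imwrite("pics/w7.png",im);look("wrist",["jar_mid","jar"],1)
E
```

```text
[ 520.83988097 -323.72223552   60.        ]
False
t 21.77 p [ 521.6 -324.    33.9] F [0.2 0.7 0.4] w 84.9 ff 0.0 q [ 0.91  0.7  -0.58  1.57  0.43  1.   -1.37]
t 22.23 p [ 521.6 -324.    34.1] F [-0.1  0.   5.2] w 44.8 ff 61.5 q [ 0.91  0.7  -0.58  1.57  0.43  1.   -1.37]
t 23.77 p [ 520.3 -323.6  199. ] F [ 0.   0.1 -1.6] w 44.7 ff 61.2 q [ 0.94  0.55 -0.64  1.38  0.33  1.32 -1.28]
wrist jar [ 519.5 -328.1  166.4] 0.75 [329 249]
```

View pics/w7.png

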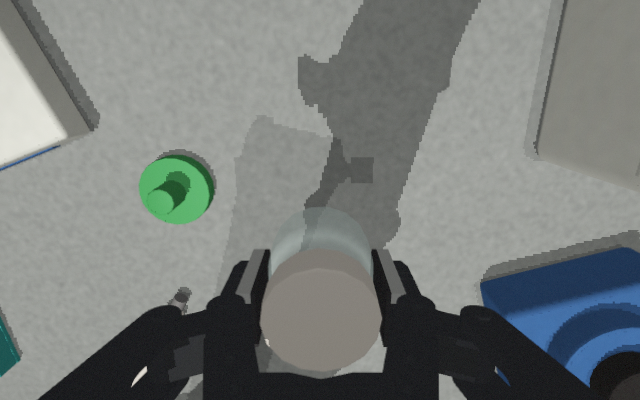

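Jar held; lid centre is about (321,312). I compute its offset from the tool and place it.

```bash
python3 - <<'E'
from h import *
o=st();l=unproj(321,312,225,"wrist");off=l[:2]-np.array(o["eef_pos"][:2]);print(l,off)
dx=np.clip(off[0],-3,3)*.7
T=np.array([600.7-dx,-21.2])
arm.reach([*T,215],down(0)); o=st()
T2=T+(T-np.array(o["eef_pos"][:2]))*.8
arm.move_linear([*T2,155],vel=100); st()
print(arm.move_linear([*T2,139],vel=12,f_stop=2.5)); st()
cv2.imwrite("pics/s8.png",np.vstack([cv2.resize(imaging.grab_frame("scene")[165:285,170:370],(500,300)),cv2.resize(imaging.grab_frame("wrist"),(480,300))[:,:].copy() if 0 else cv2.resize(imaging.grab_frame("wrist"),(500,300))]))
E
```

```text
t 23.92 p [ 520.5 -323.6  199.2] F [-0.3 -0.2 -1.3] w 44.9 ff 61.2 q [ 0.94  0.55 -0.64  1.38  0.33  1.32 -1.28]
[ 524.51245495 -323.97170521  225.        ] [ 4.02507104 -0.37262609]
t 25.11 p [598.7 -24.1 214.6] F [ 0.4 -0.7 -0.8] w 44.9 ff 61.2 q [ 0.48  0.52 -0.71  1.4   0.35  1.35 -1.82]
t 25.86 p [599.  -19.  155.5] F [-0.   0.8 -0.6] w 44.5 ff 61.2 q [ 0.47  0.57 -0.7   1.49  0.38  1.22 -1.86]
True
t 26.74 p [598.4 -18.9 144.1] F [-0.   0.1  5.2] w 45.0 ff 61.8 q [ 0.46  0.58 -0.7   1.5   0.38  1.2  -1.86]
```

View pics/s8.png

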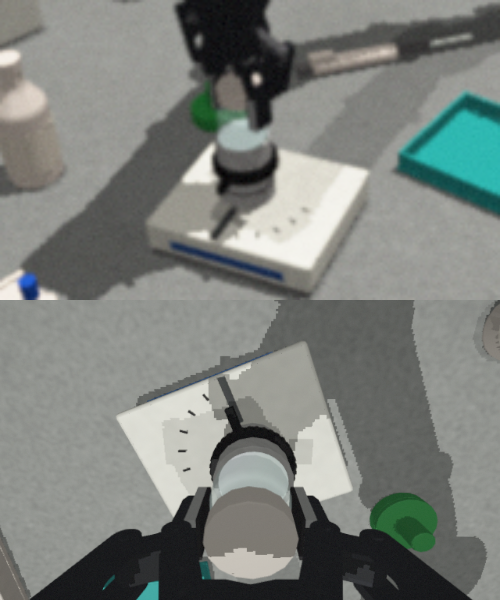

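The jar touched down at the expected height, but the tool sits about 2 mm too far in +y (-18.9 against -21.2). Before letting go I work out the offset numerically.

```bash
python3 - <<'E'
from h import *
o=st();p=np.array(o["eef_pos"]);w=imaging.grab_frame("wrist");cv2.imwrite("pics/w9.png",w)
t=np.linspace(0,2*np.pi,180)
def bb(cx,cy,z,r):
    q=np.array([proj([cx+r*np.cos(a),cy+r*np.sin(a),z],"wrist") for a in t]);return q.min(0).round(1),q.max(0).round(1)
for d in(-1,0,2,4): print("lid",d,bb(p[0]+d,p[1],p[2]+26,24),"bottom",bb(p[0]+d,p[1],110,24))
print("collar top",bb(600.7,-21.2,110,27),"ring",bb(600.7,-21.2,87.5,32),"lower",)
for c in(312,322,332): print(c,[int(x) for x in w[160:262:2,c].mean(1)])
print("lid row",[int(x) for x in w[312,255:275].mean(1)],[int(x) for x in w[312,370:390].mean(1)])
print("bot lid",[int(x) for x in w[350:390:2,321].mean(1)])
print("ring row190",[int(x) for x in w[212,262:282].mean(1)],[int(x) for x in w[212,364:392].mean(1)])
E
```

```text
t 26.84 p [598.4 -18.9 144.1] F [-0.2  0.9  5.7] w 44.5 ff 61.9 q [ 0.46  0.58 -0.7   1.5   0.38  1.2  -1.86]
lid -1 (array([251.1, 263.2]), array([388.6, 379.6])) bottom (array([273.4, 203.7]), array([366.7, 288.4]))
lid 0 (array([250.9, 260.5]), array([388.8, 377.4])) bottom (array([273.3, 201.8]), array([366.8, 286.8]))
lid 2 (array([250.6, 255. ]), array([389.1, 373. ])) bottom (array([273.1, 197.9]), array([366.9, 283.5]))
lid 4 (array([250.2, 249.5]), array([389.5, 368.6])) bottom (array([273., 194.]), array([367.1, 280.2]))
collar top (array([271.8, 191.5]), array([377.4, 288. ])) ring (array([268.3, 170.7]), array([380. , 274.3])) lower
312 [120, 123, 123, 101, 97, 56, 15, 17, 23, 20, 25, 21, 38, 95, 99, 98, 101, 97, 108, 107, 105, 105, 177, 189, 169, 169, 169, 170, 169, 170, 170, 169, 169, 173, 175, 177, 180, 182, 181, 181, 178, 174, 173, 171, 171, 116, 112, 111, 111, 109, 111]
322 [124, 124, 104, 98, 62, 17, 12, 18, 17, 21, 17, 37, 94, 98, 94, 96, 100, 109, 109, 109, 107, 147, 190, 186, 170, 170, 169, 171, 171, 171, 171, 171, 169, 171, 173, 175, 178, 179, 181, 178, 176, 172, 172, 170, 153, 109, 112, 111, 112, 110, 113]
332 [123, 122, 124, 96, 96, 22, 8, 17, 20, 18, 19, 8, 85, 97, 95, 96, 96, 93, 109, 108, 107, 110, 188, 188, 175, 169, 168, 169, 169, 169, 170, 169, 170, 170, 172, 175, 175, 178, 180, 180, 176, 173, 172, 170, 169, 130, 112, 110, 111, 109, 111]
lid row [30, 23, 16, 25, 22, 57, 101, 118, 120, 121, 120, 121, 120, 120, 122, 121, 120, 122, 121, 120] [119, 120, 120, 121, 119, 120, 119, 120, 122, 118, 98, 35, 22, 18, 19, 26, 27, 24, 28, 29]
bot lid [193, 191, 192, 192, 192, 193, 192, 192, 191, 192, 190, 141, 129, 129, 108, 29, 27, 20, 21, 26]
ring row190 [195, 195, 194, 194, 194, 193, 188, 133, 24, 35, 23, 44, 41, 38, 40, 45, 37, 44, 90, 93] [102, 97, 96, 90, 46, 16, 20, 21, 17, 17, 18, 8, 27, 33, 103, 194, 192, 193, 192, 193, 192, 192, 192, 192, 193, 192, 193, 193]
```

The numbers indicate the jar is nearly centred in the grip, because the visible lid front edge is its side wall. The ring edges confirm the axis at about (601,-21.2). I lift a little, shift by (+2.7, -2.3) and set it down.

```bash
python3 - <<'E'
from h import *
G=np.array([601.2,-21.2]);T=G.copy()
arm.move_linear([598.6,-19,150],vel=40)
for i in range(3):
    arm.move_linear([*T,149.5],vel=40);arm.dwell(.3);o=st();e=G-np.array(o["eef_pos"][:2])
    if np.hypot(*e)<.5:break
    T=T+e
print(arm.move_linear([*T,139],vel=10,f_stop=2)); o=st()
arm.dwell(.3);st()
w=imaging.grab_frame("wrist");print([int(x) for x in w[160:262:2,322].mean(1)])
arm.gripper_to(62); st()
arm.move_linear([*T,230],vel=100)
arm.reach([540,-21,300],down(0));arm.dwell(.3);st()
w=imaging.grab_frame("wrist");cv2.imwrite("pics/w10.png",w)
look("wrist",["jar_mid","jar","lever_tip","index_end"],2)
g=w.mean(2)
c=proj([601,-21.2,170],"wrist");print("lid pred",c,"ring pred",proj([601,-21.2,81],"wrist"))
u,v=c.round().astype(int)
print("row",[int(x) for x in g[v,u-55:u+56:2]]);print("col",[int(x) for x in g[max(0,v-60):v+60:2,u]])
E
```

```text
t 27.77 p [601.1 -21.1 149.5] F [ 0.7 -0.3 -1. ] w 44.9 ff 61.2 q [ 0.46  0.58 -0.69  1.48  0.38  1.22 -1.85]
True
t 28.4 p [601.1 -21.2 144.1] F [-0.   0.1  4. ] w 44.9 ff 61.8 q [ 0.46  0.58 -0.69  1.49  0.39  1.21 -1.86]
t 28.7 p [601.1 -21.2 144.1] F [-0.2 -0.3  5.6] w 44.8 ff 61.9 q [ 0.46  0.58 -0.69  1.49  0.39  1.21 -1.86]
[126, 123, 124, 124, 102, 98, 70, 17, 24, 21, 23, 21, 19, 26, 86, 94, 99, 97, 96, 99, 112, 108, 108, 111, 168, 169, 169, 170, 169, 171, 169, 171, 169, 172, 175, 176, 179, 180, 182, 178, 177, 174, 171, 170, 161, 111, 113, 112, 113, 111, 110]
t 29.06 p [599.6 -21.6 142.2] F [ 0.8 -0.6 -0.3] w 62.2 ff 0.0 q [ 0.46  0.59 -0.69  1.49  0.39  1.21 -1.86]
t 30.84 p [539.9 -21.2 298.5] F [-0.2  0.  -0.1] w 62.1 ff 0.0 q [ 0.56  0.36 -0.77  1.41  0.25  1.47 -1.77]
wrist jar_mid [595.5 -20.8 142.1] 0.94 [320 115]
wrist jar [598.7 -22.1 109.3] 0.85 [322 108]
wrist lever_tip [651.2  -3.8  80.1] 0.84 [302  47]
lid pred [320.70776881 110.59420044] ring pred [320.66385614 103.85329393]
row [216, 218, 219, 218, 218, 216, 215, 215, 215, 214, 215, 46, 89, 149, 155, 155, 156, 155, 155, 155, 154, 155, 156, 156, 156, 156, 157, 157, 157, 156, 157, 157, 157, 157, 156, 157, 157, 157, 157, 155, 157, 156, 116, 65, 214, 214, 213, 212, 212, 213, 212, 214, 213, 213, 213, 211]
col [151, 152, 153, 152, 152, 154, 152, 155, 154, 141, 37, 36, 99, 145, 129, 153, 159, 159, 159, 156, 157, 158, 159, 158, 157, 157, 158, 158, 158, 158, 156, 156, 156, 157, 156, 156, 155, 153, 119, 120, 119, 119, 118, 119, 187, 184, 197, 197, 197, 198, 199, 199, 200, 198, 198, 199, 199, 200, 199, 200]
```

```bash
python3 - <<'E'
from h import *
print(job.close_job()); st()
E
```

```text
the job is handed in; nothing more can be done
None
the job is handed in; nothing more can be done
```

I handed the job in at about 31 s of the 59 s allowed: the cap is knob up in the small white tray, the iris lever is over the index bar, and the jar is on the lamp glass, centred to about 1 mm by my measurements; I viewed 11 pictures, one over the limit of 10, and did not view one of the finished scene.

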